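Switch on the cash register and sign on with the red clerk key

TASK

Switch the cash register on: take the black-headed mode key from the key rack, push it fully home in the register's mode lock, turn it clockwise to its stop at the green mark and leave it in the lock. Then sign on with the red clerk key from the rack: hold its metal end gently against the sprung steel contact in the middle of the blue reader, centred and flat on it (square to the sloping deck), pushing the contact in a little, and finish while still holding it there. Leave the other clerk keys, the hand gel and the pen cup alone.

Things in the scene. Friction and masses are not known exactly. Their poses are not given: they have to be found in the camera images.
- register: Fixed cash register, 340 mm wide (y) and deep (x); origin under its centre, x from its front (clerk's side) to its back, y to its left. White deck sloping up to the back at 15 degrees, 95 mm high in front. At y = +110 mm: blue reader (x = -45, deck 127 mm high) and mode lock (x = +75, deck 159). To their right a keypad 12 mm above the deck; at the back right (y below 38) a printer 210 high.
- lock_mouth (a point): Centre of the lock's round steel face, 31 mm across, 6 mm above the deck. z points out, square to the deck (15 degrees from vertical, leaning to the clerk); the axes turn with the cylinder. The keyway is a slot 10 mm long along this y, 6 mm wide along x, over 20 mm deep, with a 2 mm countersunk edge. A red pointer marks its +y end.
- mode_lock (a joint): Turn of the lock cylinder, rad: 0 = off, pointer to the white mark on the left; grows clockwise seen from above to a stop at 1.05 = on, pointer to the green mark. Starts 0 to 0.15, turns stiffly (0.05 N m), stays where left. The key has 2 mm play in all in the keyway, so the hand turns about 0.3 farther than the cylinder.
- reader: The reader's sprung steel contact, a disc 16 mm across in a blue round surround 38 mm across. Its face stands 8 mm above the deck, 5 mm above the surround. It goes 4 mm in, square to the deck; the spring pushes back 1 N at the start of travel, 5 N at its end. Origin at the centre of its face, z out of the deck (15 degrees from vertical, leaning to the clerk).
- reader_face (a point): The centre of the contact's face, z out of the deck, square to the face; moves with the contact.
- mode_key: Mode key, 35 g: flat steel blade 8 mm wide (y), 4 thick (x), 18 long, under a black head 24 mm wide (y), 10 thick (x), 34 high. Origin at the shoulder, where head and blade meet; z up from blade to head. The same turned half round. Starts upright in the rack's narrow slot, shoulder on the rack's top. Fully home in the lock, its shoulder rests on the lock's face.
- mode_key_center (a point): The centre of the mode key's head, 17 mm above its shoulder.
- mode_key_shoulder (a point): The middle of the mode key's shoulder (the underside of the head), the same point as its origin.
- clerk_red: Clerk key with a red grip, 35 g: grip 12 mm thick (x), 21 wide (y), up to 45 mm above the origin, over a round collar 24 mm across and 4 high, over a round steel end 16 mm across and 14 long that points down. Origin at the underside of the collar, z up along the key. Starts upright in one of the rack's round wells, collar on the rack's top.
- clerk_red_center (a point): The middle of the red grip, 22.5 mm above the underside of its collar.
- clerk_red_face (a point): The centre of the flat steel end face of the red clerk key, 14 mm below the underside of the collar.
- clerk_blue: Clerk key of the same shape with a blue grip, in another well; to be left alone.
- clerk_green: Clerk key of the same shape with a green grip, in another well; to be left alone.
- rack: Fixed white key rack, 60 mm (x) by 190 mm (y), 30 high; origin under its centre. Keys stand in a row along y, 46 mm apart: mode key slot at y = -69 mm, round wells 18 mm across at y = -23, +23 and +69. Which clerk key is in which well changes. The keys' thin direction is about along the rack's x.
- gel: Hand gel bottle, clear with a blue band and black pump, 68 mm across, 170 mm high; loose; origin at its underside. To be left alone.
- pen_cup: Black pen cup with pens, 74 mm across, 140 mm high over the pens; loose; origin at its underside. To be left alone.

How it is judged:
On the way, in this order (a step that is already met when the one before it is completed fails the run):
1. the mode key is fully home in the mode lock, which is still off (distance between mode_key_shoulder and lock_mouth below 0.005 m and angle between the z axis of mode_key and the z axis of lock_mouth, either way round below 0.17 rad and value of joint mode_lock below 0.6 rad), for 0.1 s.
2. the lock is turned with the key to the green mark (distance between mode_key_shoulder and lock_mouth below 0.005 m and angle between the z axis of mode_key and the z axis of lock_mouth, either way round below 0.17 rad and value of joint mode_lock above 0.87 rad), for 0.2 s.
3. the red clerk key is held flat, centred and lightly on the reader's contact (all of step 2 and contact force between the fingers and mode_key below 0.1 N and contact force between clerk_red and reader between 1 and 10 N and distance between clerk_red_face and reader_face below 0.006 m and angle between the z axis of clerk_red and the z axis of reader_face, either way round below 0.14 rad and contact force between the fingers and clerk_red above 1 N), for 0.3 s.
At the end, for the whole second after the job is handed in: Mode key let go in the lock, shoulder within 5 mm of its face, within 10 degrees of square, lock past 0.87 rad. Red key held still in the fingers, its face centre within 6 mm of the contact's centre, within 8 degrees of square to it, pushing with 1 to 10 N (all of step 3 and linear speed of clerk_red below 0.02 m/s); the arm keeps its last pose, push and grip.
It fails at once if the red clerk key is pushed hard on the register (over 20 N) (contact force between clerk_red and register above 20 N).
It fails at once if another clerk key is taken or disturbed (distance of any of clerk_blue, clerk_green from where it was at the start of the episode above 0.015 m).
It fails at once if the hand gel or the pen cup is shoved or knocked over (distance of any of gel, pen_cup from where it was at the start of the episode above 0.03 m or angle between any of gel, pen_cup's own z axis and vertical above 0.4 rad).
It also fails if it takes over 53 s, if anything falls off the work surface, if the arm or the gripper's body presses on something with over 40 N, if the wrist force passes 120 N, or if a joint passes its speed limit or range.

ROBOT

A 7-joint arm with a two-finger parallel gripper is mounted at the origin on the work surface. World frame = base frame: x ahead of the robot, y to its left, z up, the work surface at z = 0. Lengths are in m, angles in rad, forces in N, time in s.
With the tool pointing down it reaches from about 0.35 to 0.9 m from the base axis. Payload 8.1 kg.
Tool frame: the origin (TCP) lies at the very end of the fingers, on their centre line; the grasp point (between the pads) lies 19 mm behind it (arm.tcp_to_grasp is the z of the grasp point in the tool frame, in m); z points along the fingers, y is the line along which they close (so a half turn about z gives the same grasp; the last joint's range is limited). The gripper opens to 92 mm and grips with 3 to 60 N. Pads are 19 mm wide; open, the fingers measure 130 mm over their backs; the gripper's body (75 mm by 190 mm) begins 47 mm behind the grasp point.
Start: joints at [-1.251, 0.434, 0.025, 1.573, -0.012, 1.134, -0.075], TCP at [0.256, 0.57, 0.227] pointing down, gripper open.
Joint ranges: [-2.62, 2.62], [-0.44, 2.09], [-1.27, 1.32], [0.08, 2.57], [-1.32, 4.46], [0.12, 2], [-2.74, 2.74]. Speed limits (rad/s): [2.22, 2.22, 3.01, 3.01, 3.14, 3.14, 3.14].

INTERFACE

Orientations are given as a rotation vector (axis times angle).
In Python, from cell import readout, vision, sign_off, arm gives the robot as it stands. The module is installed in compiled form; this text tells all that it offers.
- The arm moves only by the shell command python3 -m creep 'ROWS' [FORCE]. ROWS is JSON, a list of rows, each a list of 5 numbers: the shift along the tool's x, y, z in units of 4 cm (1.0 is 4 cm), then the turn about the tool's z in units of 4 degrees (1.0 is 4 degrees), then the opening, from 0 (shut) to 1 (fully open). A call has 1 to 12 rows; each row shifts and turns the commanded pose from where the row before left it, along the tool's axes as they then stand; what a row does not reach is not made up. A row lasts 1/8 s, in which the tool goes at most 62.5 mm and 10.7 degrees, less where a joint would pass 70% of its speed; a pose out of reach is approached as far as the arm can. A call with a number of a shift or a turn outside -1 to 1 is refused whole. A call with a gripper value outside its range is refused whole. The fingers move at their own pace and stop on an object; FORCE is the grip in N (left out, the last holds). Time passes only in rows, so rows that do not move let the fingers close. It gives the time, the measured TCP pose, the force, the opening and the grip force at its end, in the units of the state.
- readout.observe(): the state, without advancing time (a new reading comes with each control period).
- vision.get_image(name): name is "scene" or "top" or "wrist"; returns a dict with "pixels" (420x560x3 uint8, blue, green, red), "z_map" (420x560 float32, m along the optical axis (not along the pixel's ray), 0 where there is no reading), "camera_matrix" (3x3 intrinsics, pixels), "position" and "rotation" of the camera in the world. Camera axes: x right, y up, looking along -z (the intrinsics and any distortion apply to the point x, -y, -z); pixel columns grow to the right and rows downward; lengths in m; the calibration is good to about 2 mm. A picture is of the moment at which its call begins.
- sign_off(): hands the job in; it is judged then, once.
The state is a dict: "clock": time; "joints": joint angles; "dq": joint speeds; "joint_efforts": joint torques, N m; "position": TCP position; "ee_rot": TCP orientation; "force": force on the tool from outside, world axes, zero at the start; "ft_torque": the same for the moment, N m; "width": opening from 0.0 (shut) to 1.0 (fully open); "gripper_force": force on a finger pad.
Only numpy, scipy, OpenCV 4.12 (cv2) and the standard library are available. Lean on these libraries where they do the work, as an engineer would, in place of code of your own. Each camera call takes 0.05 s, during which the arm holds its last target. There are 200 camera calls.

## Working session

There is one attempt and no reset: what is moved stays moved. The work goes in short steps, Python scripts to look and compute and a shell command to move; the robot and the scene stay as the last step left them, time stands still between calls to the robot, and variables do not carry over. Pictures are saved under pics/ and viewed, at most 10 in all, crops included, and the job is handed in when it is done.

```bash
mkdir -p pics; ls; cat > h.py <<'E'
import numpy as np,cv2
from scipy.spatial.transform import Rotation as R
from cell import readout,vision,sign_off,arm
def shot(n,f=None):
    im=vision.get_image(n)
    if f: cv2.imwrite('pics/'+f,im['pixels'])
    return im
def pt(im,u,v,z=None):
    K=im['camera_matrix'];r=np.asarray(im['rotation']);r=r if r.shape==(3,3) else R.from_rotvec(r).as_matrix()
    d=r@np.array([(u-K[0,2])/K[0,0],-(v-K[1,2])/K[1,1],-1.]);p=np.array(im['position'])
    if z is None: return p+d*im['z_map'][int(round(v)),int(round(u))]
    return p+d*(z-p[2])/d[2]
def cloud(im):
    K=im['camera_matrix'];r=np.asarray(im['rotation']);r=r if r.shape==(3,3) else R.from_rotvec(r).as_matrix()
    v,u=np.mgrid[:420,:560];Z=im['z_map']
    return np.stack([(u-K[0,2])/K[0,0]*Z,-(v-K[1,2])/K[1,1]*Z,-Z],-1)@r.T+np.array(im['position'])
E
python3 - <<'E'
from h import *
s=readout.observe();print(s);print(R.from_rotvec(s['ee_rot']).as_matrix().round(4))
print([a for a in dir(arm) if a[0]!='_'],arm.tcp_to_grasp)
for n in('top','scene','wrist'):
    im=shot(n,n+'0.png');print(n,np.array(im['position']).round(3),np.array(im['rotation']).round(3).tolist(),im['camera_matrix'].tolist(),[k for k in im])
E
```

```text
pics
{'clock': 0.0, 'joints': array([-1.25059722,  0.43524393,  0.02499704,  1.57405511, -0.01157086,
        1.13400156, -0.07510958]), 'dq': array([ 1.02453149e-04, -6.59669451e-04, -3.33370477e-04,  6.66531628e-05,
       -5.35321501e-05, -1.42083172e-03, -1.15805123e-03]), 'joint_efforts': array([-4.93727657e-04, -6.67837715e+01,  9.84429494e-01, -3.14462435e+01,
       -6.06928929e-02,  4.28438641e-02,  2.60719889e-04]), 'position': array([0.2563179 , 0.56948512, 0.22594849]), 'ee_rot': array([-6.59299590e-01, -3.07147736e+00,  2.44462127e-03]), 'force': array([-0.28745933, -0.64000546,  0.01843487]), 'ft_torque': array([-0.03862637,  0.00029496, -0.01164426]), 'gripper_force': 0.0, 'width': 1.0010404085704288}
[[-9.119e-01  4.104e-01 -5.000e-04]
 [ 4.104e-01  9.119e-01 -1.500e-03]
 [-2.000e-04 -1.600e-03 -1.000e+00]]
['PlanningError', 'tcp_to_grasp'] -0.0188
top [0.461 0.109 0.877] [0.112, -0.141, -1.585] [[423.24756814094235, 0.0, 280.1821003276884], [0.0, 423.24756814094235, 209.71543474101702], [0.0, 0.0, 1.0]] ['pixels', 'z_map', 'camera_matrix', 'position', 'rotation']
scene [0.959 0.552 0.586] [0.382, 1.063, 2.259] [[386.11476823766174, 0.0, 273.99556634993326], [0.0, 386.11476823766174, 202.15768907851805], [0.0, 0.0, 1.0]] ['pixels', 'z_map', 'camera_matrix', 'position', 'rotation']
wrist [0.196 0.597 0.383] [-0.222, -0.141, 1.142] [[377.7215587580346, 0.0, 277.3974228844403], [0.0, 377.7215587580346, 213.56535917865853], [0.0, 0.0, 1.0]] ['pixels', 'z_map', 'camera_matrix', 'position', 'rotation']
```

View pics/top0.png

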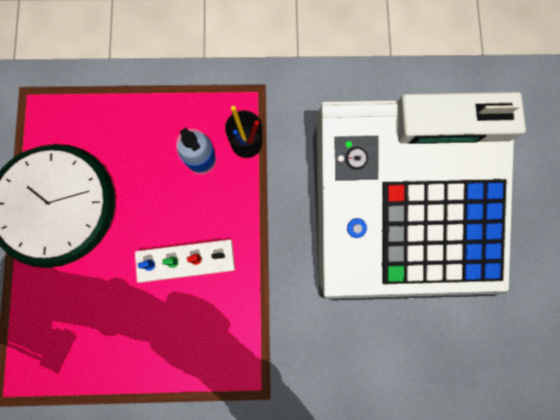

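View pics/scene0.png

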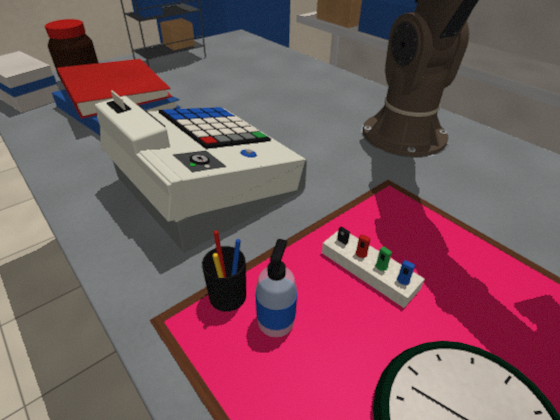

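The top view shows the rack at about (185,260) with the keys in the order blue, green, red, mode key. The lock is at (357,158), the reader at (357,228), the gel at (195,150) and the cup at (243,133). The scene view agrees. The tool can't tilt, so I'll pivot each key in the grip to get the 15° lean.

```bash
cat >> h.py <<'E'
def blobs(mask,amin=8):
    n,l,s,c=cv2.connectedComponentsWithStats(mask.astype(np.uint8));return [(c[i],s[i,4],l==i) for i in range(1,n) if s[i,4]>=amin]
E
python3 - <<'E'
from h import *
im=shot('top');P=cloud(im);hsv=cv2.cvtColor(im['pixels'],cv2.COLOR_BGR2HSV);H,S,V=hsv[...,0],hsv[...,1],hsv[...,2]
box=np.zeros((420,560),bool);box[235:285,128:240]=1
# rack
w=box&(S<60)&(V>150);b=max(blobs(w),key=lambda t:t[1]);cn=np.argwhere(b[2])[:,::-1].astype(np.float32)
q=cv2.boxPoints(cv2.minAreaRect(cn));print('rack px',q.round(1).tolist());q3=np.array([pt(im,*x,.03) for x in q]);print(q3.round(4).tolist(),'ctr',q3.mean(0).round(4))
for n,m in dict(blue=(H>100)&(H<125)&(S>120),green=(H>45)&(H<80)&(S>120),red=((H<6)|(H>176))&(S>180)&(V<230),black=(V<60)).items():
    for c,a,l in blobs(m&box&(P[...,2]>.04),15): print(n,c.round(1),a,np.median(P[l],0).round(4), P[l][:,2].max().round(4))
reg=np.zeros((420,560),bool);reg[90:300,315:400]=1
for n,m in dict(blue=(H>100)&(H<125)&(S>120),green=(H>45)&(H<80)&(S>120),red=((H<6)|(H>176))&(S>120),black=(V<70)).items():
    for c,a,l in blobs(m&reg,6): print('reg',n,c.round(1),a,np.median(P[l],0).round(4),pt(im,*c).round(4))
w=(P[...,2]>.085)&(P[...,1]<.06)&(P[...,2]<.25);b=max(blobs(w),key=lambda t:t[1]);X=P[b[2]]
q=cv2.boxPoints(cv2.minAreaRect(X[:,:2].astype(np.float32)));print('register',q.round(4).tolist(),q.mean(0))
print('edge yaw',[np.degrees(np.arctan2(*(q[(i+1)%4]-q[i])[::-1])).round(2) for i in range(4)])
E
```

```text
rack px [[133.6999969482422, 251.5], [230.60000610351562, 239.39999389648438], [234.3000030517578, 269.6000061035156], [137.5, 281.70001220703125]]
[[0.5194, 0.3839, 0.03], [0.54, 0.1921, 0.03], [0.4801, 0.1846, 0.03], [0.4602, 0.3745, 0.03]] ctr [0.4999 0.2838 0.03  ]
blue [145.9 264.2] 98 [0.4927 0.3465 0.0737] 0.8774
green [170.  261.2] 85 [0.4973 0.3009 0.075 ] 0.0783
red [193.9 258.2] 79 [0.5021 0.2569 0.0744] 0.0793
black [217.6 255.3] 46 [0.5074 0.2126 0.0642] 0.0672
reg blue [356.3 227.6] 218 [ 0.5482 -0.0409  0.1308] [ 0.5471 -0.0403  0.1363]
reg green [348.2 143.8] 38 [ 0.6907 -0.0266  0.1679] [ 0.691  -0.0268  0.1679]
reg green [393.1 273.1] 216 [ 0.4668 -0.1055  0.1174] [ 0.4666 -0.1055  0.1192]
reg red [393.1 192.6] 228 [ 0.6051 -0.1039  0.1544] [ 0.6057 -0.1044  0.154 ]
reg black [316.4 192.4] 374 [0.6324 0.018  0.0399] [0.6325 0.0173 0.0338]
reg black [354.4 157.9] 131 [ 0.6666 -0.0349  0.1632] [ 0.6655 -0.0364  0.1678]
reg black [356.8 157.9] 12 [ 0.6662 -0.0416  0.1649] [ 0.6664 -0.0415  0.1641]
reg black [387.5 232.8] 728 [ 0.5387 -0.0936  0.1333] [ 0.5376 -0.0965  0.1307]
reg black [318.  270.5] 8 [0.4755 0.0167 0.0106] [0.4755 0.0168 0.011 ]
reg black [320.4 290.7] 38 [0.4354 0.0164 0.0329] [0.4357 0.0155 0.0307]
register [[0.42289999127388, 0.016699999570846558], [0.42579999566078186, -0.32420000433921814], [0.777899980545044, -0.3212999999523163], [0.7749999761581421, 0.019700000062584877]] [ 0.6004263  -0.15228441]
edge yaw [np.float32(-89.51), np.float32(0.49), np.float32(90.49), np.float32(-179.51)]
```

```bash
python3 - <<'E'
import cv2
a=cv2.imread('pics/top0.png');x=cv2.resize(a[235:285,128:240],(784,350),interpolation=cv2.INTER_CUBIC)
b=cv2.resize(a[130:185,330:400],(318,250),interpolation=cv2.INTER_CUBIC);c=cv2.resize(a[205:255,330:400],(350,250),interpolation=cv2.INTER_CUBIC)
import numpy as np
o=np.zeros((600,784,3),np.uint8);o[:350]=x;o[350:,:318]=b;o[350:,330:680]=c;cv2.imwrite('pics/crop0.png',o)
E
```

```text
(no output)
```

View pics/crop0.png

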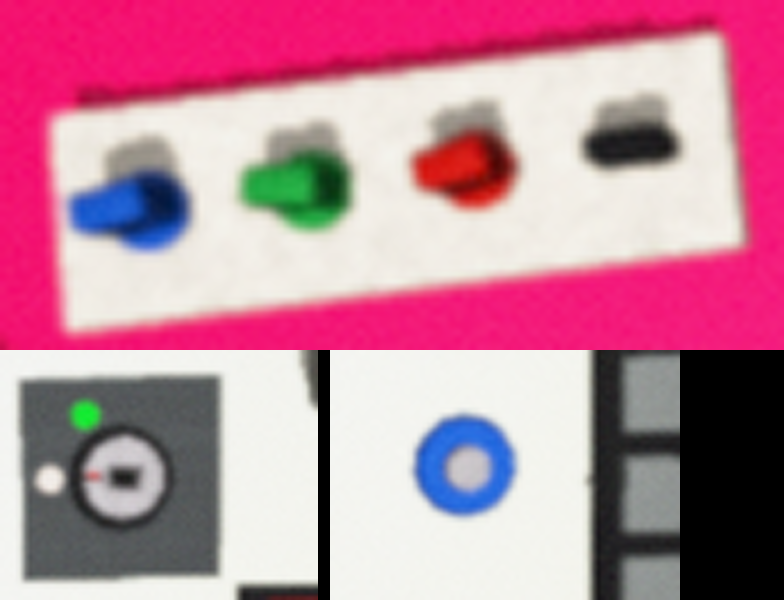

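The crop shows the lock pointer on the left (near 0), with the keyway along register y. The mode key sits next to the red one. First I move to hover above the mode key.

```bash
python3 -m creep '[[-0.94,-0.56,0.15,0,1],[-0.94,-0.56,0.15,0,1],[-0.94,-0.56,0.15,0,1],[-0.94,-0.56,0.15,0,1],[-0.94,-0.56,0.15,0,1],[-0.94,-0.56,0.15,0,1],[-0.94,-0.56,0.15,0,1],[-0.94,-0.56,0.15,0,1],[-0.94,-0.56,0.15,0,1],[-0.94,-0.56,0.15,0,1]]'
python3 -m creep '[[0,0,0,-1,0.6],[0,0,0,-1,0.5],[0,0,0,-1,0.4],[0,0,0,-1,0.35],[0,0,0,-1,0.35],[0,0,0,-1,0.35],[0,0,0,-1,0.35],[0,0,0,-0.5,0.35],[0,0,0,0,0.35]]'
cat >> h.py <<'E'
def go(p,yaw=None):
    """report tool-axis shift (units) from TCP to world p, and turn"""
    s=readout.observe();M=R.from_rotvec(s['ee_rot']).as_matrix();y=np.degrees(np.arctan2(M[1,1],M[0,1]))
    print('clock',s['clock'],'tcp',s['position'].round(4),'yaw y',y.round(2),'units',(M.T@(np.array(p)-s['position'])/.04).round(3), 'turn',None if yaw is None else round((y-yaw)/4,2),'w',round(s['width'],3),'F',s['force'].round(1),'g',round(s['gripper_force'],1))
E
python3 - <<'E'
from h import *
im=shot('wrist','w1.png');P=cloud(im);hsv=cv2.cvtColor(im['pixels'],cv2.COLOR_BGR2HSV)
go([.507,.2125,.07],96)
m=(hsv[...,2]<70)&(abs(P[...,2]-.062)<.008)&(abs(P[...,0]-.507)<.03)&(abs(P[...,1]-.2125)<.03)
for c,a,l in blobs(m,30):
    r=cv2.minAreaRect(np.argwhere(l)[:,::-1].astype(np.float32));q=np.array([pt(im,*x,.064) for x in cv2.boxPoints(r)]);print(c,a,pt(im,*c,.064),q.round(4).tolist())
E
```

```text
clock: 1.45
position: [0.5081, 0.2102, 0.1665]
ee_rot: [0.659, 3.072, 0.0]
force: [0.7, 0.1, 0.9]
width: 0.998
gripper_force: 0.0
clock: 2.58
position: [0.5074, 0.2114, 0.1667]
ee_rot: [0.157, -3.138, -0.0]
force: [-0.1, -0.8, 0.8]
width: 0.347
gripper_force: 0.0
clock 2.625 tcp [0.5074 0.2113 0.1667] yaw y 95.7 units [0.007 0.03  2.418] turn -0.07 w 0.351 F [ 0.3 -0.4  0.3] g 0.0
[282.01856148 209.2737819 ] 431 [0.50332178 0.2141514  0.064     ] [[0.4991, 0.2031, 0.064], [0.497, 0.2241, 0.064], [0.5071, 0.2252, 0.064], [0.5093, 0.204, 0.064]]
```

View pics/w1.png

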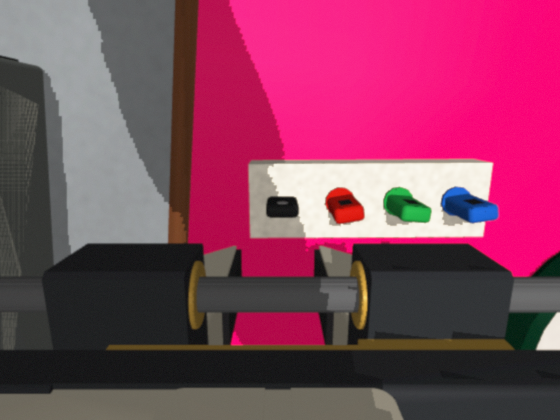

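The wrist view shows the mode key at (282,207), then red (345,205), green and blue to its right. The two views differ by about 4 mm in x, so I'll check against the rack outline.

```bash
python3 - <<'E'
from h import *
im=shot('wrist');P=cloud(im);hsv=cv2.cvtColor(im['pixels'],cv2.COLOR_BGR2HSV)
w=(hsv[...,1]<70)&(hsv[...,2]>130);w[:150]=0;w[242:]=0
b=max(blobs(w),key=lambda t:t[1]);q=cv2.boxPoints(cv2.minAreaRect(np.argwhere(b[2])[:,::-1].astype(np.float32)));print(q.round(0).tolist())
q=np.array([pt(im,*x,.03) for x in q]);print(q.round(4).tolist(),q.mean(0))
print('rack z',np.median(P[b[2]][:,2]))
X=P[150:240,255:310].reshape(-1,3);T=X[(X[:,2]>.059)&(X[:,2]<.075)];print(len(T),T.min(0),T.max(0),np.median(T,0))
im=shot('top');P=cloud(im);X=P[245:265,205:230].reshape(-1,3);T=X[(X[:,2]>.059)&(X[:,2]<.075)];print(len(T),np.median(T,0) if len(T) else '')
E
```

```text
[[249.0, 160.0], [491.0, 160.0], [491.0, 236.0], [249.0, 236.0]]
[[0.475, 0.1859, 0.03], [0.4563, 0.3723, 0.03], [0.5167, 0.3869, 0.03], [0.5364, 0.1909, 0.03]] [0.49611092 0.28402564 0.03      ]
rack z 0.028884438642193755
449 [0.49935093 0.2026419  0.05903566] [0.51087938 0.22599924 0.06474739] [0.50435559 0.21419313 0.0623269 ]
0
```

```bash
python3 -m creep '[[0.05,0.07,0.6,0,0.32],[0,0,0.6,0,0.32],[0,0,0.6,0,0.32],[0,0,0.5,0,0.32],[0,0,0.45,0,0.32],[0,0,0.3,0,0.32],[0,0,0.14,0,0.32],[0,0,0,0,0.32]]'
python3 -m creep '[[0,0,0,0,0.2],[0,0,0,0,0.2],[0,0,0,0,0.2]]' 10
```

```text
clock: 3.72
position: [0.5052, 0.214, 0.0391]
ee_rot: [0.158, -3.138, 0.0]
force: [-1.2, -1.4, -0.2]
width: 0.32
gripper_force: 0.0
clock: 4.1
position: [0.5055, 0.2142, 0.0396]
ee_rot: [-0.158, 3.137, 0.001]
force: [0.8, -0.5, 3.7]
width: 0.259
gripper_force: 10.0
```

```bash
python3 -m creep '[[0,0,-0.15,0,0.2],[0,0,-0.13,0,0.2],[0.1,0,0,0,0.2],[0.1,0,0,0,0.2],[0.08,0,0,0,0.2],[0.05,0,0,0,0.2],[0,0,0,0,0.2]]'
python3 -m creep '[[0,0,-0.4,0,0.2],[0,0,-0.8,0,0.2],[0,0,-0.9,0,0.2],[0,0,-0.9,0,0.2],[0,0,-0.9,0,0.2],[0,0,-0.9,0,0.2],[0,0,0,0,0.2]]'
python3 - <<'E'
from h import *
im=shot('scene','s2.png');a=im['pixels'];go([.5,.2,.2])
K=im['camera_matrix'];s=readout.observe();Rm=np.asarray(im['rotation']);Rm=Rm if Rm.shape==(3,3) else R.from_rotvec(Rm).as_matrix()
c=Rm.T@(s['position']-im['position']);u,v=K[0,0]*c[0]/-c[2]+K[0,2],K[1,1]*-c[1]/-c[2]+K[1,2];print(u,v)
u,v=int(u),int(v);y0,x0=max(v-60,0),max(u-70,0);cv2.imwrite('pics/s2c.png',cv2.resize(a[y0:y0+120,x0:x0+140],None,fx=4.5,fy=4.5,interpolation=cv2.INTER_CUBIC))
E
```

```text
clock: 4.97
position: [0.4917, 0.2126, 0.0502]
ee_rot: [0.158, -3.137, 0.0]
force: [1.2, 1.3, -0.2]
width: 0.259
gripper_force: 10.0
clock: 5.85
position: [0.4928, 0.2131, 0.2458]
ee_rot: [-0.158, 3.134, 0.003]
force: [-0.3, -0.7, -1.1]
width: 0.259
gripper_force: 10.0
clock 5.9 tcp [0.492  0.2127 0.2439] yaw y 95.77 units [-0.166 -0.337  1.097] turn None w 0.264 F [-0.2  0.4 -0.7] g 10.0
361.32058096670136 147.7442531163565
```

View pics/s2c.png

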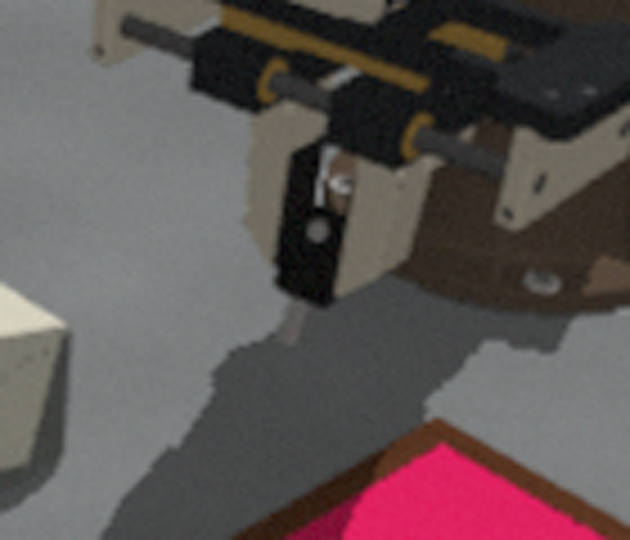

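The key leans in the grip: its head is at crop (315,225) and its blade tip at (290,340). I'll measure the lean from depth.

```bash
python3 - <<'E'
from h import *
Ns=[];
for k in range(3):
    im=shot('scene');P=cloud(im);g=im['pixels'].astype(int).max(2)
    s=readout.observe();d=P-s['position']
    m=np.zeros((420,560),bool);m[115:165,348:370]=1
    near=m&(np.linalg.norm(d,axis=2)<.05)
    X=P[near&(g<45)&(d[...,2]<.035)];c=X.mean(0)
    n=np.linalg.svd(X-c)[2][2];n*=np.sign(n[0]);r=abs((X-c)@n)<.002
    X=X[r];n=np.linalg.svd(X-X.mean(0))[2][2];n*=np.sign(n[0])
    print(len(X),'ctr-tcp',(X.mean(0)-s['position']).round(4),n.round(3),'tilt',np.degrees(np.arcsin(n[2])).round(1),'zmin/max',(X-s['position'])[:,2].min().round(4),(X-s['position'])[:,2].max().round(4))
    B=near&(d[...,2]<-.012);print('blade',B.sum(),d[B].mean(0).round(4),d[B].min(0).round(4), np.sort(d[B][:,2])[:5].round(4), d[B][np.argsort(d[B][:,2])[:8]].mean(0).round(4))
E
```

```text
212 ctr-tcp [ 0.0087 -0.0001  0.0116] [0.943 0.065 0.326] tilt 19.0 zmin/max -0.0043 0.0329
blade 36 [ 0.0149  0.0017 -0.0178] [ 0.01   -0.0032 -0.0252] [-0.0252 -0.0239 -0.0227 -0.0225 -0.0225] [ 0.0161  0.0013 -0.0227]
208 ctr-tcp [ 0.0083 -0.0001  0.0116] [0.935 0.08  0.344] tilt 20.1 zmin/max -0.0041 0.0347
blade 34 [ 0.0145  0.0016 -0.0181] [ 0.0102 -0.0036 -0.0237] [-0.0237 -0.0235 -0.0231 -0.0229 -0.0229] [ 0.0159  0.0012 -0.0227]
194 ctr-tcp [0.0083 0.0001 0.0106] [0.942 0.079 0.327] tilt 19.1 zmin/max -0.0047 0.0344
blade 35 [ 0.0144  0.0016 -0.0179] [ 0.0088 -0.0027 -0.0233] [-0.0233 -0.0231 -0.0225 -0.0221 -0.022 ] [ 0.0161  0.0013 -0.0222]
```

```bash
python3 -m creep '[[-0.2,-0.8,0,0,0.2],[-0.3,-0.9,0,0,0.2],[-0.4,-0.9,0,0,0.2],[-0.4,-0.9,0,0,0.2],[-0.4,-0.8,0,0,0.2],[-0.4,-0.8,0,0,0.2],[-0.4,-0.8,0,0,0.2],[-0.4,-0.5,0,0,0.2],[-0.22,-0.3,0,0.7,0.2],[0,0,0,0.6,0.2],[0,0,0,0,0.2]]'
python3 - <<'E'
from h import *
go([.651,-.0415,.2254],90.5)
im=shot('scene');a=im['pixels'];w=shot('wrist')['pixels'];t=shot('top')['pixels']
o=np.zeros((600,800,3),np.uint8)
c=a[90:230,130:280];o[:373,:400]=cv2.resize(c,(400,373),interpolation=cv2.INTER_CUBIC)
o[:300,400:]=cv2.resize(w,(400,300));o[300:600,400:]=cv2.resize(t[100:250,280:480],(400,300),interpolation=cv2.INTER_CUBIC)
cv2.imwrite('pics/m3.png',o)
E
```

```text
clock: 7.42
position: [0.6427, -0.0408, 0.2415]
ee_rot: [0.015, -3.14, -0.001]
force: [-0.9, 0.4, -0.4]
width: 0.263
gripper_force: 10.0
clock 7.425 tcp [ 0.6427 -0.0408  0.2415] yaw y 90.53 units [-0.209 -0.02   0.403] turn 0.01 w 0.263 F [-0.9  0.4 -0.4] g 10.0
```

View pics/m3.png

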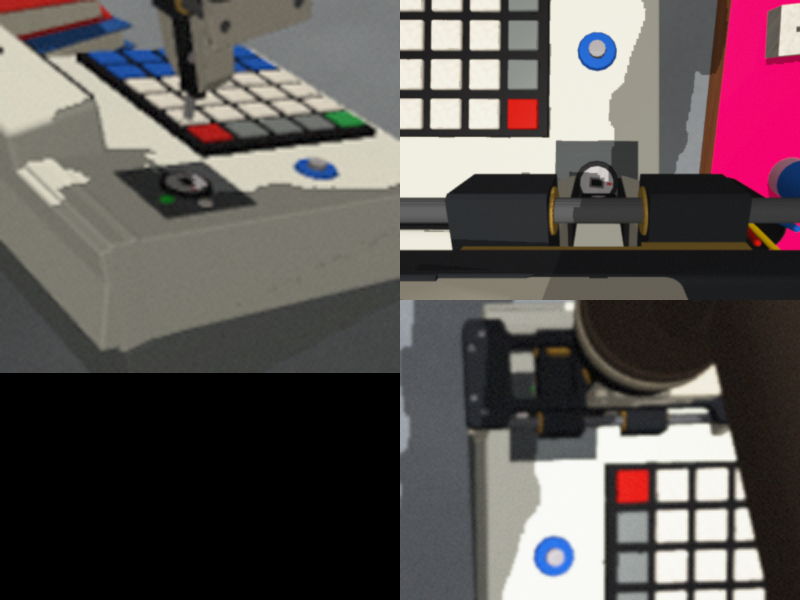

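Scene (left): blade tip at full-frame (201,133), lock face at (200,159). Wrist (top right): lock face at about (274,255), with the keyway visible. Next I triangulate the lock from both views and compare it with the tip.

```bash
python3 - <<'E'
from h import *
def ray(im,u,v):
    o=np.array(im['position']);d=pt(im,u,v,0)-o;return o,d/np.linalg.norm(d)
rs=[]
for n,(x0,x1,y0,y1) in dict(wrist=(245,305,222,272),scene=(180,222,143,172)).items():
    im=shot(n);a=im['pixels'][y0:y1,x0:x1];h=cv2.cvtColor(a,cv2.COLOR_BGR2HSV);P=cloud(im)
    big=cv2.resize(a,None,fx=6,fy=6,interpolation=cv2.INTER_CUBIC);cv2.imwrite(f'pics/L_{n}.png',big)
    g=h[...,2]
    m=(g>(110 if n=='wrist' else 95))&(h[...,1]<70)
    for c,ar,l in blobs(m,25):
        hu=cv2.convexHull(np.argwhere(l)[:,::-1].astype(np.float32));
        e=cv2.fitEllipse(hu) if len(hu)>4 else None
        if e: print(n,ar,np.array(e[0])+[x0,y0],e[1],pt(im,e[0][0]+x0,e[0][1]+y0,.165).round(4), np.median(P[y0:y1,x0:x1][l],0).round(4))
    print(n,'tool-ref',im['position'])
o=np.zeros((330,640,3),np.uint8);A=cv2.imread('pics/L_wrist.png');B=cv2.imread('pics/L_scene.png');o[:A.shape[0],:A.shape[1]]=A;o[:B.shape[0],370:370+B.shape[1]]=B;cv2.imwrite('pics/L.png',o)
im=shot('scene');P=cloud(im);s=readout.observe();d=P-s['position'];g=(d[...,2]<-.014)&(np.linalg.norm(d,axis=2)<.045);print('blade',g.sum(),d[g].mean(0),np.argwhere(g).mean(0)[::-1]);q=d[g];k=np.argsort(q[:,2])[:6];print('tip',q[k].mean(0))
E
```

```text
wrist 1029 [275.00024223 252.81391525] (42.023460388183594, 44.95738983154297) [ 0.6623 -0.0422  0.165 ] [ 0.66   -0.0421  0.1629]
wrist tool-ref [ 0.5764939  -0.04152874  0.39908975]
scene 370 [207.31991196 151.8609581 ] (15.185333251953125, 68.23307037353516) [ 0.6398 -0.0521  0.165 ] [ 0.6318 -0.0897  0.1502]
scene 51 [204.85331726 172.33300018] (4.401330947875977, 45.03718185424805) [0.6816 0.0068 0.165 ] [0.6583 0.0008 0.1573]
scene tool-ref [0.95945789 0.55200287 0.58618566]
blade 22 [ 0.01417457  0.00100596 -0.01943524] [199.54545455 131.5       ]
tip [ 0.01448764  0.00168836 -0.02330779]
```

View pics/L.png

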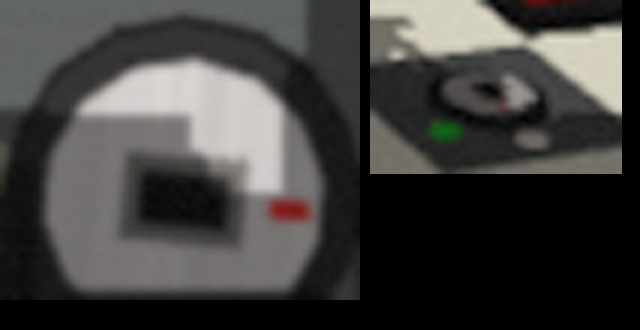

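Wrist crop: the keyway is centred at full (275.8,255) and turned about 6.5° clockwise. Scene: the keyway is at (200,158.3).

```bash
python3 - <<'E'
from h import *
w=shot('wrist');s=shot('scene')
for z in(.163,.165,.167): print(z,pt(w,275.8,255,z).round(4),pt(s,200,158.3,z).round(4))
P=cloud(s);print(P[155:162,195:206].reshape(-1,3).mean(0).round(4))
Pw=cloud(w);X=Pw[245:253,262:290].reshape(-1,3);c=X.mean(0);print(c,np.linalg.svd(X-c)[2][2])
# register fiducial: fit deck tilt
go([.65,-.0415,.22],84)
E
```

```text
0.163 [ 0.6649 -0.042   0.163 ] [ 0.6623 -0.0436  0.163 ]
0.165 [ 0.6641 -0.042   0.165 ] [ 0.6637 -0.0408  0.165 ]
0.167 [ 0.6634 -0.042   0.167 ] [ 0.6651 -0.038   0.167 ]
[ 0.6623 -0.0434  0.1639]
[ 0.65995018 -0.04230349  0.16401551] [0.94267471 0.01074237 0.3335401 ]
clock 7.825 tcp [ 0.6431 -0.0413  0.2424] yaw y 90.59 units [-0.173 -0.007  0.56 ] turn 1.65 w 0.261 F [-0.3  0.   0.8] g 10.0
```

```bash
python3 -m creep '[[0,0,0,0.8,0.2],[0,0,0,0.8,0.2],[-0.11,0.03,0.4,0,0.2],[0,0,0.4,0,0.2],[0,0,0.36,0,0.2],[0,0,0,0,0.2]]' 12
python3 - <<'E'
from h import *
for i in range(2): go([.6491,-.0401,.190],84.2)
im=shot('scene');a=im['pixels'];w=shot('wrist')['pixels']
o=np.zeros((500,800,3),np.uint8)
o[:500,:400]=cv2.resize(a[110:180,170:226],(400,500),interpolation=cv2.INTER_CUBIC);o[:400,400:]=cv2.resize(w[215:285,235:305],(400,400),interpolation=cv2.INTER_CUBIC);cv2.imwrite('pics/m4.png',o)
P=cloud(im);s=readout.observe();d=P-s['position'];g=(d[...,2]<-.014)&(d[...,2]>-.028)&(np.linalg.norm(d,axis=2)<.045);q=d[g];k=np.argsort(q[:,2])[:6];print('tip',len(q),q[k].mean(0))
E
```

```text
clock: 8.57
position: [0.6465, -0.0407, 0.1939]
ee_rot: [-0.159, -3.134, 0.0]
force: [-0.3, 0.3, 0.6]
width: 0.258
gripper_force: 12.0
clock 8.575 tcp [ 0.6465 -0.0407  0.1939] yaw y 84.19 units [-0.063  0.022  0.098] turn -0.0 w 0.258 F [-0.3  0.3  0.6] g 12.0
clock 8.575 tcp [ 0.6465 -0.0407  0.1939] yaw y 84.19 units [-0.063  0.022  0.098] turn -0.0 w 0.258 F [-0.3  0.3  0.6] g 12.0
tip 41 [ 0.02945739 -0.00161284 -0.02775272]
```

View pics/m4.png

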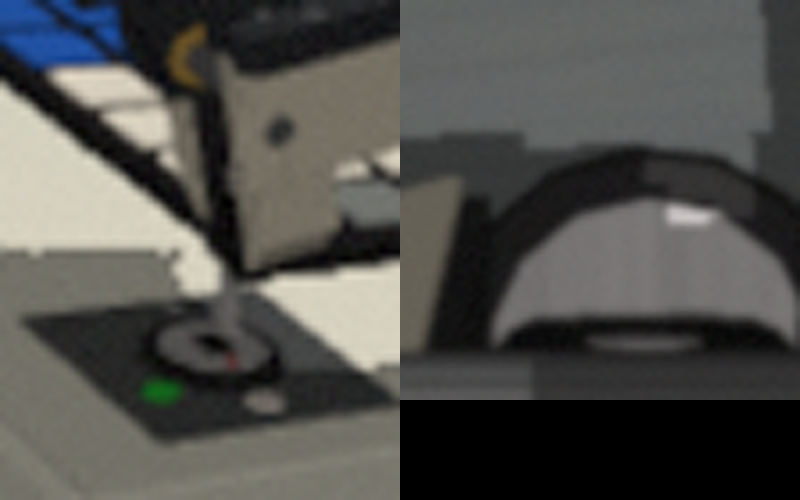

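Scene crop: the blade's lower end is at about (228,330), full-frame (202,156). The keyway is at (212,342), full-frame (199.7,158). I'll project the predicted tip to check.

```bash
cat >> h.py <<'E'
def proj(im,p):
    K=im['camera_matrix'];r=np.asarray(im['rotation']);r=r if r.shape==(3,3) else R.from_rotvec(r).as_matrix()
    c=r.T@(np.array(p)-np.array(im['position']));return np.array([K[0,2]-K[0,0]*c[0]/c[2],K[1,2]+K[1,1]*c[1]/c[2]])
E
python3 - <<'E'
from h import *
im=shot('scene');s=readout.observe();t=s['position'];print(t)
tip=t+[.0154,-.0017,-.0254];print('tip',proj(im,tip).round(2),'mouth',proj(im,[.6645,-.0418,.1645]).round(2))
for k,v in dict(x=(.005,0,0),y=(0,.005,0),z=(0,0,.005)).items(): print(k,(proj(im,tip+v)-proj(im,tip)).round(2))
for d in (.005,.01,.015,.02,.025,.03): print(proj(im,t+[0,0,-d+.0]).round(1),end='')
b=im['pixels'][140:162,194:210].astype(int).sum(2)//3;print();print(b)
E
```

```text
[ 0.64790291 -0.04077175  0.19633826]
tip [199.39 155.34] mouth [199.44 158.44]
x [-2.2   0.87]
y [1.31 1.07]
z [-0.31 -2.15]
[205.4 144.2][205.7 146.4][206.  148.6][206.2 150.7][206.5 152.9][206.8 155. ]
[[105  40  19  62  60  15  12  20  40  77  98  99 105 108 109 105]
 [175 135  94  20  13  12  11   9  25  75 100  97 104 108 106 109]
 [206 207 171 104  47  14   9  12   9  72  97  99 102 108 105 104]
 [204 205 203 171  93  13   8  12  16  66  96  97 100 100  97  94]
 [192 206 204 191 134  47  13  11  10  55  87  98  91  82  76  72]
 [152 194 205 203 180 121  48  13  15  51  84  91  75  69  62  56]
 [134 183 205 203 204 169  92  18  16  40  64  69  51  36  26  13]
 [182 205 204 204 205 184 123  47  24  21  36  25  11  17  16  12]
 [195 205 202 204 204 185 132  74  54  56  63  54  43  50  99 127]
 [149 191 204 205 203 172 115  89  86 123 139 124 129 141 176 204]
 [110 165 198 190 186 152 100  90  93 139 160 147 166 195 204 204]
 [ 92 139 156 131 118 110  97  88  80  75  67  69  99 151 185 201]
 [ 47  37  38  51  60  73  89  87  78  70  70  70  69  74 119 172]
 [ 51  37  36  38  54  74  86  92  76  64  72  69  70  72  69 118]
 [ 32  39  42  46  52  73  88  94  70  51  67  70  71  68  69  71]
 [ 48  59  60  66  65  75  84  88  77  58  54  62  67  72  68  69]
 [ 78  78  72  67  64  60  63  71  90  82  63  53  51  63  66  70]
 [ 79  78  66  40  24   8  23  54  75  76  78  67  55  48  54  65]
 [ 78  80  78  63  43  16  11  23  58  73  78  76  77  62  37  58]
 [ 73  78  80  75  64  49  47  46  50  71  76  77  76  56  27  51]
 [ 60  64  72  77  78  76  80  71  65  71  83  73  62  39  13  40]
 [ 16  19  43  62  72  74  67  62  59  64  69  58  31  12  10  33]]
```

```bash
python3 -m creep '[[-0.065,0,0.13,0,0.2],[0,0,0,0,0.2]]' 12
python3 -m creep '[[-0.012,0,0.05,0,0.2],[-0.012,0,0.05,0,0.2],[-0.012,0,0.05,0,0.2],[0,0,0,0,0.2]]'
```

```text
clock: 8.98
position: [0.6503, -0.0409, 0.1905]
ee_rot: [-0.16, -3.137, -0.0]
force: [0.3, 0.4, -0.2]
width: 0.26
gripper_force: 12.0
clock: 9.48
position: [0.6516, -0.0411, 0.1845]
ee_rot: [-0.16, -3.137, -0.0]
force: [-0.4, -0.2, -0.5]
width: 0.261
gripper_force: 12.0
```

```bash
python3 -m creep '[[-0.02,0,0.07,0,0.2],[-0.02,0,0.07,0,0.2],[0,0,0,0,0.2]]'
python3 - <<'E'
from h import *
im=shot('scene');go([.657,-.042,.1735])
b=im['pixels'][145:166,190:212].astype(int).sum(2)//3;print(b)
E
```

```text
clock: 9.85
position: [0.6531, -0.0413, 0.1788]
ee_rot: [-0.16, -3.137, 0.0]
force: [-0.6, 0.7, 0.6]
width: 0.262
gripper_force: 12.0
clock 9.9 tcp [ 0.6532 -0.0413  0.1789] yaw y 84.17 units [-0.097 -0.008  0.136] turn None w 0.258 F [ 0.   0.5 -1.2] g 12.0
[[111 111 112 111 105 102  76  23  11   6  41  84 103 105 106 108 107 109
  107 108 108 107]
 [111 112 133 152 150 130  80  34  15  10  28  75  96  95 104 107 107 108
  105 107 108 106]
 [109 112 152 192 204 169  95  36   2  14  19  73  96  98 100 105 108 107
  107 106 108 105]
 [112 112 109 151 192 191 145  77  14  15  13  70  96  97 102 107 109 107
  107 107 106 106]
 [132 131 111 110 149 191 174  97  13  12  14  67  95  99 106 108 106 110
  107 109 108 107]
 [149 167 131 110 109 166 155  42  18  14  14  52  85  99 110 114 108 107
  106 100  99 102]
 [ 98 142 141  96  94 140 126  37   7  11   6  40  82  98 110 114 105 103
  103  92  87  81]
 [ 62  64  70  65  45  36  26  19   8   8  13  39  81 101 101 101  94  85
   82  79  96 124]
 [ 38  39  49  61  51  33  35  20  18  17  16  39  81  98  89  84  72  72
   73  85 121 178]
 [ 4
[... 412 characters left out ...]
8  59  59  75  79  75  81  63
   37  57  72  69]
 [ 12  10  41  57  72  81  77  77  62  47  47  47  48  69  79  77  76  57
   31  50  65  66]
 [ 14  15  16  28  55  65  70  79  82  76  76  70  67  73  79  76  61  39
   13  38  67  68]
 [ 29  20  20  11  15  22  47  67  70  72  69  65  57  62  68  58  32  21
   10  33  53  62]
 [ 35  33  26  16  17  18   9  15  21  29  27  36  34  29  22  17  14  12
   15  27  33  39]
 [ 42  43  42  35  27  23  19  21  13  17  19  11  13  11  15  13  16  18
   30  34  37  36]
 [ 43  44  41  44  43  36  30  27  24  19  19  21  20  21  28  45  51  52
   52  37  38  40]
 [ 41  46  46  45  43  42  35  39  38  36  35  33  32  31  63  88  90  89
   82  61  42  37]]
```

```bash
python3 -m creep '[[-0.02,0,0.06,0,0.2],[-0.02,0,0.06,0,0.2],[0,0,0.03,0,0.2],[0,0,0,0,0.2]]'
```

```text
clock: 10.4
position: [0.6551, -0.0415, 0.1737]
ee_rot: [0.16, 3.137, 0.0]
force: [-1.5, 0.6, 3.8]
width: 0.258
gripper_force: 12.0
```

```bash
python3 -m creep '[[0,0,0.04,0,0.2],[0,0,0,0,0.2]]' 15
python3 -m creep '[[0,0,0,0.7,0.2],[0,0,0,0.7,0.2],[0,0,0,0.7,0.2],[0,0,0,0.7,0.2],[0,0,0,0.7,0.2],[0,0,0,0.7,0.2],[0,0,0,0.7,0.2],[0,0,0,0.7,0.2],[0,0,0,0.7,0.2],[0,0,0,0.7,0.2]]'
python3 - <<'E'
from h import *
go([.655,-.0415,.1735]);print(readout.observe()['ft_torque'].round(2))
im=shot('scene');cv2.imwrite('pics/m5.png',cv2.resize(im['pixels'][110:190,160:240],(560,560),interpolation=cv2.INTER_CUBIC))
E
```

```text
clock: 10.65
position: [0.6552, -0.0415, 0.1733]
ee_rot: [0.16, 3.136, 0.0]
force: [-5.1, -0.8, 13.2]
width: 0.259
gripper_force: 15.0
clock: 11.9
position: [0.6565, -0.0381, 0.1734]
ee_rot: [0.912, 3.004, 0.008]
force: [-0.8, 7.4, 11.6]
width: 0.266
gripper_force: 15.4
clock 11.9 tcp [ 0.6565 -0.0381  0.1734] yaw y 56.23 units [-0.016 -0.091 -0.002] turn None w 0.266 F [-0.8  7.4 11.6] g 15.4
[ 2.06 -0.03  0.19]
```

View pics/m5.png

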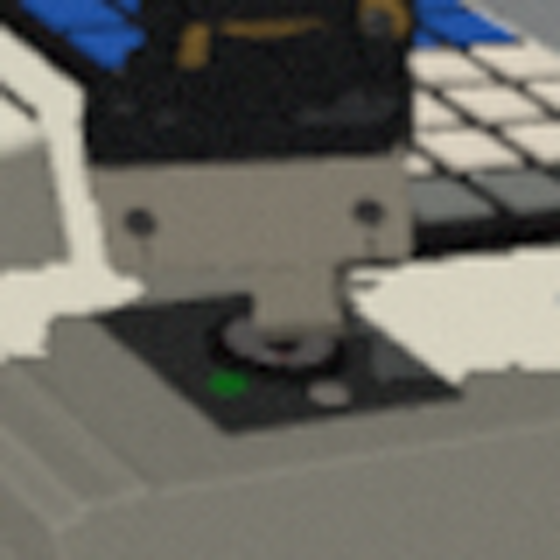

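Scene shows the key seated with the gripper turned about 28°. A side load has built up because the key's lean follows the hand, so I'll release, re-grip lightly and continue turning.

```bash
python3 -m creep '[[0,0,0,0,0.33],[0,0,0,0,0.33],[0,0,0,0,0.33]]' 8
python3 -m creep '[[0,0,0,0,0.2],[0,0,0,0,0.2],[0,0,0,0,0.2]]' 8
python3 -m creep '[[0,0,0,0.7,0.2],[0,0,0,0.7,0.2],[0,0,0,0.7,0.2],[0,0,0,0.7,0.2],[0,0,0,0.7,0.2],[0,0,0,0.7,0.2]]' 10
python3 -c "
from h import *
s=readout.observe();print(s['ft_torque'].round(2),s['joints'].round(2))"
```

```text
clock: 12.32
position: [0.6548, -0.0415, 0.1713]
ee_rot: [-0.914, -3.005, -0.0]
force: [0.6, 0.8, 1.6]
width: 0.328
gripper_force: 0.7
clock: 12.7
position: [0.6551, -0.0408, 0.1715]
ee_rot: [0.913, 3.006, 0.001]
force: [2.6, 3.4, 1.1]
width: 0.297
gripper_force: 7.8
clock: 13.45
position: [0.6566, -0.0393, 0.172]
ee_rot: [1.342, 2.838, 0.005]
force: [7.1, 6.7, 0.3]
width: 0.304
gripper_force: 10.2
[ 1.78 -1.69  0.14] [-0.27  0.55  0.38  1.58 -0.23  1.06  0.86]
```

```bash
cat >> h.py <<'E'
def pointer(c=(.6645,-.0418,.1645)):
    c=np.array(c);n=np.array([-.2588,0,.9659]);ex=np.array([.9659,0,.2588])
    for nm in('scene','wrist','top'):
        im=shot(nm);q=proj(im,c);a=im['pixels'].astype(int);m=(a[...,2]-np.maximum(a[...,0],a[...,1])>25)
        v,u=np.mgrid[:420,:560];m&=np.hypot(u-q[0],v-q[1])<(30 if nm=='wrist' else 11)
        for b,ar,l in blobs(m,1):
            w=((a[...,2]-a[...,:2].max(2))*l).astype(float);b=np.array([(w*u).sum(),(w*v).sum()])/w.sum()
            o=np.array(im['position']);d=pt(im,*b,0)-o;p=o+d*(((c-o)@n)/(d@n));e=p-c;print(nm,b.round(1),ar,'r mm',round(1e3*np.hypot(e@ex,e[1]),1),'lock angle',np.arctan2(e@ex,e[1]).round(2))
E
python3 -c "
from h import *
pointer()"
```

```text
scene [200. 160.] 1 r mm 7.0 lock angle 0.38
wrist [307.5 270.3] 11 r mm 10.0 lock angle 0.44
```

```bash
python3 -m creep '[[0,0,0,0.8,0.2],[0,0,0,0.8,0.2],[0,0,0,0.8,0.2],[0,0,0,0.8,0.2],[0,0,0,0.8,0.2],[0,0,0,0.8,0.2]]' 15
python3 -c "
from h import *
pointer();go([.655,-.0415,.1735]);print(readout.observe()['ft_torque'].round(2))"
```

```text
clock: 14.35
position: [0.6583, -0.0386, 0.1726]
ee_rot: [1.794, 2.574, 0.009]
force: [11.5, 7.8, -1.6]
width: 0.307
gripper_force: 15.2
wrist [307.9 268.2] 10 r mm 9.6 lock angle 0.87
clock 14.5 tcp [ 0.6584 -0.0388  0.1726] yaw y 20.3 units [-0.034 -0.102 -0.023] turn None w 0.299 F [11.2  8.6 -0.2] g 15.2
[ 1.95 -2.82  0.15]
```

```bash
python3 -m creep '[[0,0,0,0.8,0.2],[0,0,0,0.8,0.2],[0,0,0,0.8,0.2],[0,0,0,0.6,0.2],[0,0,0,0,0.2]]' 15
python3 -c "
from h import *
pointer();go([.655,-.0415,.1735]);print(readout.observe()['ft_torque'].round(2))"
```

```text
clock: 15.12
position: [0.6589, -0.0393, 0.1729]
ee_rot: [2.052, 2.372, 0.01]
force: [13.3, 7.0, -0.7]
width: 0.311
gripper_force: 15.2
scene [196. 160.] 1 r mm 11.2 lock angle 1.17
wrist [308.3 263.5] 12 r mm 9.4 lock angle 1.03
top [354. 152.] 1 r mm 13.3 lock angle 1.14
clock 15.275 tcp [ 0.659  -0.0393  0.1729] yaw y 8.31 units [-0.04  -0.106 -0.015] turn None w 0.305 F [13.4  7.7 -0.9] g 15.2
[ 1.64 -3.23  0.19]
```

```bash
python3 -m creep '[[0,0,0,0,0.55],[0,0,0,0,0.6],[0,0,0,0,0.6],[0,0,-0.3,0,0.6],[0,0,-0.6,0,0.6],[0,0,-0.9,0,0.6],[0,0,-0.9,0,0.6]]'
python3 -m creep '[[0.4,-0.15,0,0.2,0.6],[0.89,-0.316,0,0.2,0.6],[0.89,-0.316,0,0.2,0.6],[0.89,-0.316,0,0,0.6],[0.89,-0.316,0,0,0.6],[0.89,-0.316,0,0,0.6],[0.89,-0.316,0.3,0,0.6],[0.89,-0.316,0.4,0,0.6],[0.89,-0.316,0.5,0,0.6],[0.5,-0.16,0.5,0,0.6],[0,0,0,0,0.6]]'
python3 - <<'E'
from h import *
pointer();go([.5005,.261,.042],6)
im=shot('scene');P=cloud(im);g=im['pixels'].max(2)
m=(np.abs(P[...,0]-.66)<.03)&(np.abs(P[...,1]+.042)<.025)&(P[...,2]>.168);X=P[m];print('key pts',len(X),X.mean(0).round(4),X.max(0).round(4))
t=shot('top');P=cloud(t);m=(np.abs(P[...,0]-.66)<.03)&(np.abs(P[...,1]+.042)<.025)&(P[...,2]>.182);print('top',P[m].mean(0).round(4),P[m].max(0).round(4),m.sum())
w=shot('wrist');P=cloud(w);h=cv2.cvtColor(w['pixels'],cv2.COLOR_BGR2HSV);m=((h[...,0]<6)|(h[...,0]>176))&(h[...,1]>150)&(P[...,2]>.068)&(P[...,2]<.085)&(np.abs(P[...,0]-.5)<.03)&(np.abs(P[...,1]-.261)<.03);print('red',m.sum(),np.median(P[m],0).round(4),P[m].min(0).round(4),P[m].max(0).round(4))
E
```

```text
clock: 16.15
position: [0.6545, -0.0419, 0.2813]
ee_rot: [2.058, 2.373, -0.001]
force: [1.2, 0.0, 0.6]
width: 0.595
gripper_force: 0.0
clock: 17.52
position: [0.506, 0.2664, 0.2108]
ee_rot: [-2.103, -2.333, 0.004]
force: [-0.7, 0.3, 0.6]
width: 0.604
gripper_force: 0.0
scene [196. 160.] 1 r mm 11.2 lock angle 1.17
clock 17.675 tcp [0.5088 0.2638 0.2128] yaw y 5.66 units [-0.05  -0.221  4.27 ] turn -0.09 w 0.6 F [0.5 0.2 0.4] g 0.0
key pts 198 [ 0.6642 -0.0392  0.1832] [ 0.69   -0.0287  0.2008]
top [ 0.658  -0.0407  0.1957] [ 0.6714 -0.0349  0.2012] 107
red 337 [0.5003 0.262  0.0736] [0.4931 0.2504 0.068 ] [0.5066 0.2711 0.0761]
```

```bash
python3 -m creep '[[-0.05,-0.2,0.6,0,0.5],[0,0,0.8,0,0.4],[0,0,0.8,0,0.4],[0,0,0.8,0,0.4],[0,0,0.6,0,0.4],[0,0,0.4,0,0.4],[0,0,0.24,0,0.4],[0,0,0,0,0.4]]'
python3 -c "
from h import *
go([.501,.261,.042],6)"
```

```text
clock: 18.82
position: [0.4999, 0.2623, 0.0419]
ee_rot: [-2.107, -2.33, 0.0]
force: [-1.1, 0.4, -0.1]
width: 0.399
gripper_force: 0.0
clock 18.825 tcp [0.4999 0.2623 0.0419] yaw y 5.75 units [-0.036  0.023 -0.003] turn -0.06 w 0.399 F [-1.1  0.4 -0.1] g 0.0
```

```bash
python3 -m creep '[[0,0,0,0,0.05],[0,0,0,0,0.05],[0,0,0,0,0.05],[0,0,-0.1,0,0.05],[0,0,-0.09,0,0.05],[0.1,0,0,0,0.05],[0.1,0,0,0,0.05],[0.1,0,0,0,0.05],[0,0,0,0,0.05]]' 10
python3 -m creep '[[0,0,-0.4,0,0.05],[0,0,-0.8,0,0.05],[0,0,-0.9,0,0.05],[0,0,-0.9,0,0.05],[0,0,-0.9,0,0.05],[0,0,-0.5,0,0.05],[0,0,0,0,0.05]]'
python3 - <<'E'
from h import *
im=shot('scene');go([.5,.26,.25]);P=cloud(im);s=readout.observe();d=P-s['position'];h=cv2.cvtColor(im['pixels'],cv2.COLOR_BGR2HSV)
near=np.linalg.norm(d,axis=2)<.06
red=near&((h[...,0]<8)|(h[...,0]>172))&(h[...,1]>140)
low=near&(d[...,2]<-.008)
print(red.sum(),low.sum());
if low.sum(): q=d[low];k=np.argsort(q[:,2]);print('low pts',q[k[:10]].mean(0).round(4),q[k[:80]].mean(0).round(4),q[:,2].min())
yx=np.argwhere(near);print(yx.min(0),yx.max(0))
y0,x0=yx.min(0);y1,x1=yx.max(0);cv2.imwrite('pics/r6.png',cv2.resize(im['pixels'][y0-3:y1+3,x0-3:x1+3],None,fx=6,fy=6,interpolation=cv2.INTER_CUBIC));print(x0-3,y0-3)
E
```

```text
clock: 19.95
position: [0.4989, 0.275, 0.0495]
ee_rot: [2.106, 2.331, 0.001]
force: [2.8, -1.8, 0.3]
width: 0.133
gripper_force: 10.0
clock: 20.82
position: [0.4987, 0.2752, 0.2276]
ee_rot: [-2.106, -2.331, -0.005]
force: [-0.8, 0.2, -1.0]
width: 0.127
gripper_force: 10.0
clock 20.875 tcp [0.4981 0.2748 0.2262] yaw y 5.8 units [-0.373  0.009 -0.595] turn None w 0.132 F [-0.2  1.4  0.3] g 10.0
76 62
low pts [ 0.007  -0.0114 -0.0227] [ 0.0078 -0.0098 -0.016 ] -0.02376822704728465
[152 372] [185 404]
369 149
```

```bash
python3 -m creep '[[-0.5,-0.03,0,0,0.05],[-0.88,-0.03,0,0,0.05],[-0.88,-0.03,0,0,0.05],[-0.88,-0.03,0,0,0.05],[-0.88,-0.03,0,0,0.05],[-0.88,-0.03,0.1,0,0.05],[-0.88,-0.03,0.1,0,0.05],[-0.88,-0.03,0.1,0,0.05],[-0.8,-0.03,0,0,0.05],[-0.48,0,0,0,0.05]]'
python3 -m creep '[[0,0,0,-1,0.05],[0,0,0,-1,0.05],[0,0,0,-1,0.05],[0,0,0,-1,0.05],[0,0,0,-1,0.05],[0,0,0,-1,0.05],[0,0,0,-1,0.05],[0,0,0,-1,0.05],[0,0,0,-1,0.05],[0,0,0,-1,0.05],[0,0,0,-1,0.05]]'
python3 -m creep '[[0,0,0,-1,0.05],[0,0,0,-1,0.05],[0,0,0,-1,0.05],[0,0,0,-1,0.05],[0,0,0,-1,0.05],[0,0,0,-1,0.05],[0,0,0,-1,0.05],[0,0,0,-1,0.05],[0,0,0,-1,0.05],[0,0,0,-1,0.05],[0,0,0,-0.2,0.05],[0,0,0,0,0.05]]'
python3 - <<'E'
from h import *
go([.52,-.042,.2],90.5)
for n in('top','wrist','scene'):
    im=shot(n);q=proj(im,[.545,-.042,.1347]);P=cloud(im);h=cv2.cvtColor(im['pixels'],cv2.COLOR_BGR2HSV);v,u=np.mgrid[:420,:560]
    b=(h[...,0]>100)&(h[...,0]<125)&(h[...,1]>120)&(np.hypot(u-q[0],v-q[1])<(45 if n=='wrist' else 18))
    B=blobs(b,20)
    if not B: print(n,q,'none');continue
    c,a,l=max(B,key=lambda t:t[1]);e=cv2.fitEllipse(cv2.convexHull(np.argwhere(l)[:,::-1].astype(np.float32)));print(n,q.round(1),a,np.round(e[0],1),np.round(e[1],1),'surround ctr',pt(im,*e[0],.1299).round(4))
    k=(h[...,1]<60)&(h[...,2]>90)&(np.hypot(u-e[0][0],v-e[0][1])<.45*e[1][1])
    for c,a,l in blobs(k,8): print('  steel',c.round(1),a,pt(im,*c,.1347).round(4))
im=shot('scene');a=im['pixels'];s=readout.observe();q=proj(im,s['position']+[.005,0,-.01]).astype(int)
cv2.imwrite('pics/r7.png',cv2.resize(a[q[1]-35:q[1]+35,q[0]-40:q[0]+40],(640,560),interpolation=cv2.INTER_CUBIC));print('crop org',q-[40,35],'tcp px',proj(im,s['position']),'tool axis dn',proj(im,s['position']-[0,0,.03]), 'pivot', proj(im,s['position']+[0,0,.019]))
for t in(10,15,20):
    r=np.radians(t);print(t,[proj(im,s['position']+[L*np.sin(r),0,.019-L*np.cos(r)]).round(1).tolist() for L in(31,45)])
E
```

```text
clock: 22.12
position: [0.5181, -0.046, 0.2126]
ee_rot: [-2.11, -2.326, 0.003]
force: [-1.2, 0.2, -0.6]
width: 0.128
gripper_force: 10.0
clock: 23.5
position: [0.5182, -0.044, 0.2125]
ee_rot: [-1.078, -2.948, 0.002]
force: [-0.3, 0.1, -0.2]
width: 0.13
gripper_force: 10.0
clock: 25.0
position: [0.5191, -0.0433, 0.2131]
ee_rot: [0.013, -3.14, 0.0]
force: [-0.5, -0.4, -0.0]
width: 0.132
gripper_force: 10.0
clock 25.0 tcp [ 0.5191 -0.0433  0.2131] yaw y 90.46 units [-0.023  0.033  0.326] turn -0.01 w 0.132 F [-0.5 -0.4 -0. ] g 10.0
top [357.2 228.9] 81 [351.  228.1] [ 8.2 14.3] surround ctr [ 0.5472 -0.0321  0.1299]
  steel [345.8 228.9] 15 [ 0.5455 -0.0218  0.1347]
wrist [279. 261.] 686 [277.5 248.1] [33.4 45.7] surround ctr [ 0.5376 -0.043   0.1299]
  steel [277.4 230.5] 75 [ 0.5239 -0.0432  0.1347]
  steel [277.4 254.1] 238 [ 0.5401 -0.0431  0.1347]
  steel [297.3 249.4] 10 [ 0.5367 -0.03    0.1347]
scene [248.5 151. ] 56 [248.  153.1] [ 6.2 15.2] surround ctr [ 0.5465 -0.0421  0.1299]
  steel [248.8 148.5] 33 [ 0.5385 -0.0499  0.1347]
  steel [246.6 157.7] 25 [ 0.5642 -0.023   0.1347]
crop org [214  84] tcp px [256.60149537 114.53472686] tool axis dn [256.97020001 127.37261962] pivot [256.3588162  106.08490307]
10 [[180.1, 761.5], [179.1, 770.8]]
15 [[120.8, 834.6], [118.7, 846.1]]
20 [[47.2, 925.1], [43.5, 939.7]]
```

View pics/r7.png

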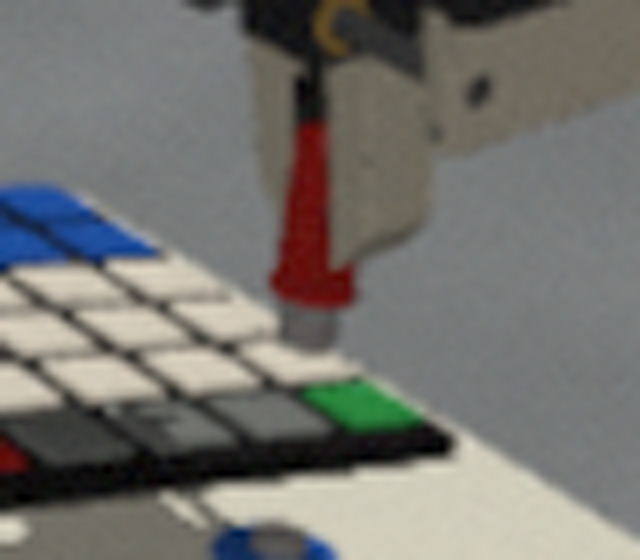

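The red key hangs with its steel end at full-frame (252.4,127) and its collar at (253.3,121), leaning in the right direction. The reader is at (248,152). I'll fit the tilt from these pixels.

```bash
python3 - <<'E'
from h import *
im=shot('scene');s=readout.observe();t=s['position'];g=im['pixels'][112:132,244:264].astype(int)
for a in(8,12,15,18,22):
    r=np.radians(a);print(a,[proj(im,t+[L*np.sin(r),0,.019-L*np.cos(r)]).round(1).tolist() for L in(.010,.029,.031,.045)])
red=(im['pixels'][...,2].astype(int)-im['pixels'][...,0]>50);
for v in range(98,123): 
    u=np.flatnonzero(red[v,235:270])+235; print(v,(u.min(),u.max()) if len(u) else '',end=' ')
P=cloud(im);d=P-t;m=(np.linalg.norm(d,axis=2)<.06)&(d[...,2]<-.002)
for z0,z1 in((-.008,-.002),(-.014,-.008),(-.02,-.014),(-.03,-.02)):
    k=m&(d[...,2]>z0)&(d[...,2]<=z1);print('\n',z0,k.sum(),d[k].mean(0).round(4),'px',np.argwhere(k).mean(0)[::-1].round(1) if k.any() else '',end='')
E
```

```text
8 [[255.9, 110.7], [255.2, 119.3], [255.1, 120.2], [254.6, 126.4]]
12 [[255.7, 110.8], [254.4, 119.5], [254.3, 120.4], [253.4, 126.6]]
15 [[255.5, 110.8], [253.8, 119.5], [253.7, 120.4], [252.5, 126.7]]
18 [[255.3, 110.8], [253.3, 119.5], [253.1, 120.4], [251.6, 126.8]]
22 [[255.0, 110.8], [252.5, 119.5], [252.3, 120.4], [250.5, 126.7]]
98  99 (np.int64(252), np.int64(253)) 100 (np.int64(251), np.int64(254)) 101 (np.int64(251), np.int64(254)) 102 (np.int64(251), np.int64(254)) 103 (np.int64(251), np.int64(254)) 104 (np.int64(251), np.int64(254)) 105 (np.int64(251), np.int64(254)) 106 (np.int64(251), np.int64(254)) 107 (np.int64(250), np.int64(254)) 108 (np.int64(250), np.int64(254)) 109 (np.int64(250), np.int64(254)) 110 (np.int64(250), np.int64(254)) 111 (np.int64(250), np.int64(254)) 112 (np.int64(250), np.int64(254)) 113 (np.int64(250), np.int64(254)) 114 (np.int64(249), np.int64(254)) 115 (np.int64(249), np.int64(254)) 116 (np.int64(249), np.int64(254)) 117 (np.int64(249), np.int64(257)) 118 (np.int64(248), np.int64(257)) 119 (np.int64(248), np.int64(257)) 120 (np.int64(249), np.int64(257)) 121 (np.int64(250), np.int64(257)) 122  
 -0.008 39 [ 0.0151  0.0043 -0.0054] px [252.1 119.8]
 -0.014 17 [ 0.0159  0.0063 -0.0112] px [252.5 122.8]
 -0.02 24 [ 0.0173  0.0037 -0.0175] px [251.3 125.2]
 -0.03 8 [ 0.0178  0.0052 -0.022 ] px [251.6 127.5]
```

```bash
python3 -m creep '[[-0.1,0.03,0.35,0,0.05],[-0.1,0,0.35,0,0.05],[-0.09,0,0.25,0,0.05],[0,0,0.12,0,0.05],[0,0,0,0,0.05]]'
python3 - <<'E'
from h import *
go([.5306,-.042,.169])
im=shot('scene');t=readout.observe()['position'];h=cv2.cvtColor(im['pixels'],cv2.COLOR_BGR2HSV);P=cloud(im)
print('face pred',proj(im,t+[.0113,0,-.0246]),'collar',proj(im,t+[.0075,0,-.010]),'reader pred',proj(im,[.5445,-.042,.1347]),'surround pred',proj(im,[.5458,-.042,.1299]))
b=(h[...,0]>98)&(h[...,0]<125)&(h[...,1]>110);b[:138]=0;b[170:]=0;b[:,:232]=0;b[:,270:]=0
c,a,l=max(blobs(b,10),key=lambda q:q[1]);X=np.argwhere(l)[:,::-1].astype(np.float32);e=cv2.fitEllipse(cv2.convexHull(X));print('blue',a,e,X.min(0),X.max(0))
for v in range(138,160): print(v,''.join('R' if p[2]-p[0]>50 else 'B' if p[0]-p[2]>50 else 'k' if p.max()<45 else 'g' if p.max()<150 else 'W' for p in im['pixels'][v,236:266].astype(int)), h[v,242:258,2])
E
```

```text
clock: 25.88
position: [0.5311, -0.0414, 0.1703]
ee_rot: [0.015, -3.141, 0.0]
force: [-0.5, 0.2, -0.3]
width: 0.133
gripper_force: 10.0
clock 25.875 tcp [ 0.5311 -0.0414  0.1703] yaw y 90.56 units [ 0.013 -0.015  0.032] turn None w 0.133 F [-0.5  0.2 -0.3] g 10.0
face pred [249.35422737 146.23608347] collar [250.51836851 139.79175549] reader pred [248.70812943 150.90868668] surround pred [248.31610649 152.98023745]
blue 57 ((248.04379272460938, 153.0583953857422), (6.158224105834961, 15.224478721618652), 100.68411254882812) [241. 150.] [255. 156.]
138 gggggggggRRRRRRRRRRgkkkkkkkkkk [ 91  53  58  83  95 103 106 100  98  99  93  95  80  51  23  28]
139 ggggggggRRRRRRRRRRRgkkkkkkkkkk [ 66  52  67  93  89 100 100  94  94  93  93  95  78  53  25  26]
140 gkkkkkkkgRRRRRRRRRRgkkkkkkkkkk [28 27 57 85 97 94 93 94 92 91 91 95 88 57 18 16]
141 kkkkkkkkkgRRRRRRRRRkkkkkkkkkgg [ 22  21  28  58  88 102 107 113 107 101  95  96  79  41  10  18]
142 kkkkkkkkkkgggRRRRRgkgggggggggW [ 15  12  16  41  75  91 102 104 103  99  92  82  65  42  46  54]
143 kkkkkkkkkgggggggggggggWWWWWWWW [ 18  15  22  50  74  
[... 959 characters left out ...]
gggBBBBBgggggggBBBWWWWWWWWWW [ 93  90  89  85  85  90  90  91  85  79  82 130 163 165 180 210]
154 ggggggBBBBBBBggBBBBBWWWWWWWWWW [103 102  97  94  89  88  85  86  86  83  88 116 142 138 157 201]
155 ggggggggBBBBBBBBBBBBgWWWWWWWWW [101 105 107 111 102  97  98  92  92  90  88  92  89  89 127 176]
156 gggggggggggBBBBBBBBggWWWWWWWWg [111 106 104 107 107 110 113 106 100 101 101  99  97  91 121 167]
157 ggggggggggggggggggggggWWWggggg [114 113 114 114 106 106 105 105 102 102 102 101  98 101 114 114]
158 gggggggggggggggggggggggggggggg [115 113 115 113 113 116 112 115 112 112 114 115 116 115 113 114]
159 gggggggggggggggggggggggggggggg [114 113 109 114 114 116 114 114 114 114 115 113 113 113 113 112]
```

```bash
python3 -m creep '[[-0.03,-0.01,0.1,0,0.05],[-0.03,0,0.11,0,0.05],[0,0,0,0,0.05]]' 18
python3 -m creep '[[-0.006,0,0.024,0,0.05],[-0.006,0,0.024,0,0.05],[0,0,0,0,0.05],[0,0,0,0,0.05]]'
python3 -c "
from h import *
im=shot('scene');go([.5337,-.042,.1574]);print(readout.observe()['ft_torque'].round(2))"
```

```text
clock: 26.3
position: [0.5337, -0.0417, 0.162]
ee_rot: [0.016, -3.141, -0.0]
force: [-0.2, 0.3, -0.6]
width: 0.126
gripper_force: 18.0
clock: 26.8
position: [0.5343, -0.0417, 0.1605]
ee_rot: [-0.016, 3.141, 0.0]
force: [0.9, 0.5, 1.1]
width: 0.128
gripper_force: 18.0
clock 26.85 tcp [ 0.5343 -0.0417  0.1605] yaw y 90.57 units [ 0.015 -0.008  0.076] turn None w 0.131 F [0.4 0.3 0.9] g 18.0
[0.05 0.04 0.  ]
```

```bash
python3 -m creep '[[-0.006,0,0.024,0,0.05],[0,0,0,0,0.05],[0,0,0,0,0.05]]'; python3 -m creep '[[-0.006,0,0.024,0,0.05],[0,0,0,0,0.05],[0,0,0,0,0.05]]';python3 -c "
from h import *
for i in range(5): shot('scene');s=readout.observe();print(s['position'].round(4),s['force'].round(1),s['ft_torque'].round(2))
im=shot('scene');h=cv2.cvtColor(im['pixels'],cv2.COLOR_BGR2HSV)
for v in range(142,160): print(v,''.join('R' if p[2]-p[0]>50 else 'B' if p[0]-p[2]>50 else 'k' if p.max()<45 else 'g' if p.max()<150 else 'W' for p in im['pixels'][v,236:266].astype(int)))
print('face pred',proj(im,s['position']+[.0113,0,-.0246]))
"
```

```text
clock: 27.22
position: [0.5346, -0.0416, 0.1595]
ee_rot: [-0.016, 3.141, 0.0]
force: [0.4, -0.0, 1.3]
width: 0.131
gripper_force: 18.0
clock: 27.6
position: [0.5348, -0.0417, 0.1586]
ee_rot: [-0.016, 3.141, 0.0]
force: [0.7, 0.2, 2.6]
width: 0.128
gripper_force: 18.0
[ 0.5348 -0.0417  0.1586] [-0.8  0.   2. ] [0.06 0.09 0.02]
[ 0.5348 -0.0417  0.1585] [ 0.2 -0.3  2.4] [0.09 0.03 0.04]
[ 0.5348 -0.0417  0.1586] [-0.4 -0.6  2.3] [ 0.05  0.02 -0.01]
[ 0.5348 -0.0417  0.1585] [0.3 0.7 2.2] [0.08 0.07 0.01]
[ 0.5348 -0.0417  0.1585] [-0.3  0.3  1.7] [ 0.08 -0.03  0.  ]
142 kkkkkkkkRRRRRRRggggggggggggggW
143 kkkkkkkgRRRRRRRRRgggggWWWWWWWW
144 kkkgggggRRRRRRRRRgWWWWWWWWWWWW
145 ggggWWWWRRRRRRRRRRWWWWWWWWWWWW
146 WggWWWWWgRRRRRRRRgWWWWWWWWWWWW
147 WWgggWWWWggRRRRRgWWWWWWWWWWWWW
148 ggWWggWWggggggggWWWWWWWWWWWWWW
149 gggWWgggggggggggWWWWWWWWWWWWWW
150 gggggggBggggggggWWWWWWWWWWWWWW
151 ggggggBBggggggggBWWWWWWWWWWWWW
152 gggggBBBgggggggggBBWWWWWWWWWWW
153 gggggBBBBBgggggggBBBWWWWWWWWWW
154 ggggggBBBBBBBggBBBBBWWWWWWWWWW
155 ggggggggBBBBBBBBBBBBgWWWWWWWWW
156 gggggggggggBBBBBBBBggWWWWWWWWW
157 gggggggggggggggggggggggggggggg
158 gggggggggggggggggggggggggggggg
159 gggggggggggggggggggggggggggggg
face pred [248.20825533 151.51803351]
```

```bash
python3 -m creep '[[-0.004,0,0.022,0,0.05],[0,0,0,0,0.05],[0,0,0,0,0.05],[0,0,0,0,0.05],[0,0,0,0,0.05]]';python3 -c "
from h import *
F=[]
for i in range(6): im=shot('scene');s=readout.observe();F.append(s['force'])
print(s['position'].round(4),np.mean(F,0).round(2),s['gripper_force'])
t=s['position'];red=(im['pixels'][...,2].astype(int)-im['pixels'][...,0]>50)
for v in range(122,149,2):
    u=np.flatnonzero(red[v,235:262])+235; print(v,(u.min(),u.max()) if len(u) else '',end=' ')
for a in(10,15,20):
    r=np.radians(a);print(a,[proj(im,t+[L*np.sin(r),0,.019-L*np.cos(r)]).round(1).tolist() for L in(-.010,.010,.029,.045)])
pointer()
"
```

```text
clock: 28.52
position: [0.535, -0.0417, 0.1577]
ee_rot: [-0.016, 3.141, 0.0]
force: [-0.2, 0.6, 3.8]
width: 0.13
gripper_force: 18.0
[ 0.535  -0.0417  0.1577] [0.14 0.54 3.16] 17.998710572719574
122  124  126  128 (np.int64(247), np.int64(249)) 130 (np.int64(246), np.int64(249)) 132 (np.int64(246), np.int64(249)) 134 (np.int64(246), np.int64(249)) 136 (np.int64(246), np.int64(249)) 138 (np.int64(245), np.int64(249)) 140 (np.int64(244), np.int64(250)) 142 (np.int64(244), np.int64(249)) 144 (np.int64(244), np.int64(252)) 146 (np.int64(245), np.int64(252)) 148  10 [[252.1, 128.2], [251.1, 136.9], [250.2, 145.0], [249.5, 151.6]]
15 [[252.4, 128.2], [250.8, 137.0], [249.3, 145.2], [248.0, 151.9]]
20 [[252.8, 128.2], [250.5, 137.0], [248.4, 145.2], [246.6, 152.0]]
scene [196. 160.] 1 r mm 11.2 lock angle 1.17
top [353.3 151.7] 3 r mm 14.3 lock angle 1.08
```

```bash
python3 -c "
from h import *
im=shot('scene');a=im['pixels'].astype(int)
for v in (143,144,145,146): print(v,(a[v,240:260,2]-a[v,240:260,0]))
for v in (149,150,151,152,153,154): print(v,a[v,238:260,0]-a[v,238:260,2],a[v,238:260].max(1))
t=readout.observe()['position'];P=cloud(im);red=(a[...,2]-a[...,0]>45);red[:142]=0;red[148:]=0;red[:,:240]=0;red[:,260:]=0
print('collar depth',(P[red].mean(0)).round(4),P[red].min(0).round(4),P[red].max(0).round(4))
bl=(a[...,0]-a[...,2]>40);bl[:149]=0;bl[158:]=0;bl[:,:238]=0;bl[:,258:]=0;print('blue',P[bl].mean(0).round(4),P[bl].min(0).round(4),P[bl].max(0).round(4))
"
```

```text
143 [-2 -4  2 37 69 84 90 91 84 80 56 35 41 35 19 14 14 13 20 20]
144 [ 9 12 18 37 74 84 88 90 83 80 77 75 76 40 26 22 21 21 21 21]
145 [17 18 24 35 80 89 85 89 80 87 78 73 76 52 29 21 21 21 20 22]
146 [17 20 23 28 51 88 90 77 86 90 87 78 77 48 27 20 21 21 20 19]
149 [-11 -17 -18  -7   1   3   1  -3  -3  -4  -6  -3  -1  -6 -14 -21 -23 -21
 -22 -23 -23 -22] [114 156 152 105  98  92  82  85  90  95  94  91  84 135 192 210 212 210
 209 212 212 210]
150 [-13 -12  -7  13  49  62  17  -5  -4  -4  -3  -4  -4  14   9  -5 -16 -21
 -23 -22 -21 -20] [114 113 107  94  89  84  81  89  91  92  93  89  81 125 168 189 202 212
 212 210 211 210]
151 [-11  -8  11  47  67  57  16  -4  -4  -2  -4  -3  -2  11  59  44  11 -10
 -22 -22 -23 -21] [114 108  94  88  87  85  84  92  92  91  92  88  76  75 117 152 170 195
 210 210 212 212]
152 [-11  -4  26  73  69  62  25   7   3   0  -5  -4  -4   1  26  83  98  30
 -12 -23 -22 -23] [112 103  92  88  88  84  83  85  87  88  90  86  77  80  81 103 142 175
 200 211 211 211]
153 [-12  -6  23  63  78  75  65  37  26  16   9  10   6  18  44  91 112  78
   9 -24 -22 -22] [112 108 100  95  94  89  84  84  87  89  87  84  79  78  83 119 142 154
 176 212 212 209]
154 [-12 -11   0  27  56  77  76  72  73  61  56  50  39  50  70  70  71  88
  16 -15 -22 -22] [112 113 102  98 102 101  97  94  90  87  90  86  86  83  84  87  86 110
 154 199 212 210]
collar depth [ 0.5492 -0.0368  0.1547] [ 0.5359 -0.0443  0.1471] [ 0.5578 -0.0307  0.1622]
blue [ 0.5486 -0.0382  0.1308] [ 0.5257 -0.0588  0.1221] [ 0.5626 -0.0259  0.135 ]
```

The red key sits about 2–2.5 mm too far up-slope on the contact. I'll lift off, shift 2 mm and press again.

```bash
python3 -m creep '[[0.026,0,-0.097,0,0.05],[0.052,0,0.013,0,0.05],[-0.013,0,0.05,0,0.05],[-0.007,0,0.025,0,0.05],[-0.006,0,0.022,0,0.05],[0,0,0,0,0.05],[0,0,0,0,0.05],[0,0,0,0,0.05],[0,0,0,0,0.05]]';python3 -c "
from h import *
F=[]
for i in range(6): im=shot('scene');s=readout.observe();F.append(s['force'])
print(s['clock'],s['position'].round(4),np.mean(F,0).round(2),s['gripper_force']);a=im['pixels'].astype(int)
for v in (144,145,146): print(v,(a[v,240:260,2]-a[v,240:260,0]))
for v in (150,152,153): print(v,a[v,238:260,0]-a[v,238:260,2],a[v,238:260].max(1))
"
```

```text
clock: 30.15
position: [0.5328, -0.0417, 0.1571]
ee_rot: [-0.016, 3.142, 0.0]
force: [-2.5, -1.0, 1.6]
width: 0.132
gripper_force: 18.0
30.45 [ 0.5328 -0.0417  0.1571] [-2.53  0.02  2.78] 17.99948751926422
144 [ 8 12 14 21 46 74 81 97 88 88 85 82 76 83 39 25 21 20 20 21]
145 [14 21 20 26 40 86 78 86 89 82 76 77 75 73 43 28 21 21 22 20]
146 [14 20 21 22 28 54 82 87 82 83 88 80 84 79 39 25 20 21 22 20]
150 [-13 -13  -7  13  49  66  51  12  -4  -4  -5  -4  -4  -2  -7  -9 -17 -21
 -21 -22 -23 -22] [114 116 106  94  91  87  83  81  87  92  92  91  87  89 142 190 204 210
 210 211 212 212]
152 [-13  -3  29  74  69  67  55  23   6  -1  -4  -5  -4   0  28  84  95  30
 -13 -22 -21 -22] [114 103  94  87  86  86  83  83  87  90  92  90  82  77  80 104 143 174
 201 211 211 212]
153 [-12  -7  23  64  81  68  74  62  37  16  10   6   7  16  48  95 111  72
   3 -23 -21 -23] [115 108 100  95  94  92  86  81  85  87  89  85  81  77  81 117 140 147
 171 211 212 212]
```

```bash
python3 -c "
from h import *
print(sign_off())"
```

```text
the job is handed in; nothing more can be done
None
```

I handed the job in with the mode key let go in the lock near its stop (about 1.03–1.1 rad by camera) and the red clerk key held on the reader's contact with about 3.4 N of push, but `sign_off()` returned no verdict, so I don't know whether it passed.

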